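Clamp the epoxy puck with the cam clamp

ROBOT

A 7-joint arm with a two-finger parallel gripper is mounted at the origin on a cart in front of the work surface, level with it; the furniture and walls round the work are solid. World frame = base frame: x ahead of the robot, y to its left, z up, the work surface at z = 0. Lengths are in m, angles in rad, forces in N, time in s.
With the tool pointing down it reaches from about 0.425 to 0.95 m from the base axis. Payload 4.7 kg.
Tool frame: the origin (TCP) lies at the very end of the fingers, on their centre line; the grasp point (between the pads) lies 19 mm behind it; z points along the fingers, x is the direction in which the jaws open and shut, and the axes are right-handed (so a half turn about z gives the same grasp; the last joint's range is limited). The gripper opens to 85 mm and grips with 20 to 120 N. Pads are 22 mm wide; open, the fingers measure 114 mm over their backs; the gripper's body (76 mm by 85 mm) begins 54 mm behind the grasp point. The pads swing forward as they close: fully open they stand 13 mm farther back than shut.
Start: joints at [1.101, 0.469, -0.049, 1.532, 0.024, 1.141, -0.082], TCP at [0.288, -0.61, 0.231] pointing down, gripper open.
Joint ranges: [-2.59, 2.59], [-0.33, 1.99], [-1.39, 1.29], [0.1, 2.45], [-1.04, 4.18], [0.21, 1.99], [-2.66, 2.66]. Speed limits (rad/s): [2.57, 2.57, 3.14, 3.14, 3.14, 3.14, 3.14].

INTERFACE

Orientations are given as a unit quaternion [w, x, y, z].
In Python, from cell import robot, eyes, workorder, find_in, pinpoint gives the robot as it stands.
- The arm moves only by the tool drive_tool, never from a script. Its argument "plan" is one flat list of numbers, 6 for each row, row after row: the shift along the tool's x, y, z in mm, then the turn, a rotation vector about the tool's x, y, z in rad. In form: [x, y, z, rx, ry, rz, x, y, z, rx, ry, rz, ...]. A call has 1 to 10 rows; each row shifts and turns the commanded pose from where the row before left it, along the tool's axes as they then stand; what a row does not reach is not made up. A row lasts 1/10 s, in which the tool goes at most 50 mm and 8.59 degrees, less where a joint would pass 70% of its speed; a pose out of reach is approached as far as the arm can. A call with a gripper value outside its range is refused whole. "grip" is the gripper's target within -1 to 1 (shut at 1, half-way at 0, fully open at -1), set as the call begins (left out, the last holds). The fingers move at their own pace and stop on an object; the grip force is fixed at half the most. Time passes only in rows, so rows that do not move let the fingers close. It gives the time, the measured TCP pose, the force and the opening at its end, in the units of the state.
- robot.read_state(): the state, without advancing time (a new reading comes with each control period).
- eyes.capture(name): name is "side" or "top"; returns a dict with "image" (480x640x3 uint8, blue, green, red), "fx", "fy", "cx", "cy" (pixels), "xyz" and "attitude" of the camera in the world. Camera axes: x right, y down, z forward; pixel columns grow to the right and rows downward; lengths in m; the calibration is good to about 2 mm. A picture is of the moment at which its call begins. There is no depth.
- workorder.close_job(): hands the job in, once; it reports no verdict.
Trained networks look in a picture, given as the dict that the camera call returned (one of the last four; its "shot" number tells which), for a name from the list of things; names that differ only in an ending like _2 or _b are one class to them, and where a whole thing is asked for, a point or a joint stands for the part that bears it (a point fixed in the world has none). Each returns a list of dicts, best first, with "score" (0 to 1); they miss things now and then, are a little off and sometimes report something else, mostly with a low value. They report only what shows in the picture. A call takes as long as a camera call. They do not tell look-alikes from the thing itself.
- find_in(query, picture): "centre" ([row, column] in pixels, amid what is visible of it).
- pinpoint(query, picture): "centre" ([row, column] in pixels: a listed point, or the origin of a listed thing).
The state is a dict: "time": time; "qpos": joint angles; "joint_velocities": joint speeds; "joint_efforts": joint torques, N m; "position": TCP position; "ee_rot": TCP orientation; "ft_force": force on the tool from outside, world axes, zero at the start; "moment": the same for the moment, N m; "gripper_width": finger opening in m.
Only numpy, scipy, OpenCV 4.12 (cv2) and the standard library are available. Lean on these libraries where they do the work, as an engineer would, in place of code of your own. Each camera call takes 0.05 s, during which the arm holds its last target.

TASK

Two small cam clamps stand on the bench; one holds the dark brown epoxy sample puck, the other a metal blank flange. Lock the puck: turn the cam handle of the clamp that holds it anticlockwise until the cam's high point, marked by the red end of the handle, points straight at the sprung plunger and pushes it in, so that the jaw grips the puck, then let go. Leave the other clamp's cam as it is.

Things in the scene. Friction and masses are not known exactly. Their poses are not given: they have to be found in the camera images.
- cam_1_grip (a point): on the upright cam axis of the clamp with the epoxy puck, half-way up its handle, 57 mm above the bench. Handle: black bar with one red end, 46 mm long, 12 mm thick, 42 to 72 mm above the bench, centred on the axis; pinch it across the 12 mm from above. Turns with the cam: x points along the bar to its red end, above the cam's high point; z up
- cam_1 (a joint): cam and handle of the clamp with the epoxy puck (steel disc, 40 mm diameter, 8 mm off its axis). 0 rad: high point and red end point straight at the plunger; positive is anticlockwise from above. Range -1.75 to 0.7; starts open at -1.5 to -0.9, clear of the plunger. Stays where it is left; turning takes less than 0.1 N m
- follower_1 (a joint): sprung plunger of that clamp: steel rod with brass ball nose and coil spring. 0 m at rest, grows as the cam pushes it towards the puck, about 0.0035 m at the cam's high point. The cam touches it only within about 0.8 rad of the high point. At most 10 N
- jaw_1: black rubber-faced jaw, 30 mm wide and 18 mm high, on the end of that plunger with a spring of its own; less than 2 mm short of the puck when open. Origin at the plunger's ball, axes as the clamp's
- clamp_1: clamp that holds the epoxy puck: aluminium plate 168 x 60 x 10 mm fixed to the bench; cam, dark steel plunger guide, dark steel vee with the puck; but for the handle all at most 32 mm high. Origin under the plate's middle, on the bench; x from cam to puck, z up. Cam axis at x = -42 mm, plunger's ball at -12 mm, puck's centre at 46 mm, all at y = 0
- epoxy_puck: dark brown cast epoxy sample puck, 40 mm diameter, 22 mm high, loose in the vee of its clamp on the base plate; origin at the centre of its underside, z up.
- cam_2_high (a point): high point of the cam of the other clamp (same make, holding a light metal blank flange 40 mm across and 10 mm high), on the disc's rim 28 mm from its axis, 18 mm above the bench: not to be turned
Mind the look-alikes: they are no part of the job. Of the things that look like the epoxy_puck, the smaller one is meant.

How it is judged:
By the outcome, as a careful person would: the job done as asked, in the order asked, and still so for the second after the job is handed in, with the robot touching nothing.
It also fails if it takes over 26 s, if anything falls off the work surface, if the arm or the gripper's body presses on something with over 40 N, if the wrist force passes 120 N, or if a joint passes its speed limit or range.

## Working session

There is one attempt and no reset: what is moved stays moved. The work goes in short steps, Python scripts to look and compute and a tool call to move; the robot and the scene stay as the last step left them, time stands still between calls to the robot, and variables do not carry over. Pictures are saved under pics/ and viewed, and the job is handed in when it is done.

Besides the shell and the picture viewer there is one more tool, called after "Call:" by a JSON object that holds its "op" and its "data", one argument or row to a line. drive_tool: Moves the arm, as the interface text tells. Its arguments: {"type":"object","properties":{"plan":{"type":"array"},"grip":{"type":"number"}},"required":["plan"]}

```bash
mkdir -p pics; cat > h.py <<'E'
import numpy as np, cv2, pickle
from scipy.spatial.transform import Rotation as R
from cell import robot, eyes, workorder, find_in, pinpoint
def rot(a):
    a=np.array(a,float)
    return a if a.shape==(3,3) else R.from_quat(a[[1,2,3,0]]).as_matrix()
def ray(p,rc):
    d=rot(p['attitude'])@np.array([(rc[1]-p['cx'])/p['fx'],(rc[0]-p['cy'])/p['fy'],1])
    return np.array(p['xyz']),d
def onz(p,rc,z):
    o,d=ray(p,rc); return o+d*(z-o[2])/d[2]
def proj(p,X):
    c=rot(p['attitude']).T@(np.array(X)-p['xyz']); return [p['cy']+p['fy']*c[1]/c[2],p['cx']+p['fx']*c[0]/c[2]]
E
python3 - <<'E'
from h import *
for n in ('top','side'):
    p=eyes.capture(n); cv2.imwrite(f'pics/{n}0.png',p['image'])
    print(n,p['xyz'],p['attitude'],p['fx'])
    for q,z in (('cam_1_grip',.057),('epoxy_puck',.010),('clamp_1',0),('jaw_1',.018),('cam_2_high',.018)):
        for d in pinpoint(q,p): print(q,np.round(d['centre'],1),round(d['score'],2),np.round(onz(p,d['centre'],z),4))
print(robot.read_state())
E
```

```text
top [0.29489996 0.31203461 0.90242454] [ 0.07570288 -0.69130182  0.71409966 -0.08020315] 492.4502725081539
cam_1_grip [246.4 271.3] 0.7 [0.46   0.3903 0.057 ]
cam_1_grip [223.6 393.5] 0.6 [0.4941 0.1742 0.057 ]
epoxy_puck [207.1 271.3] 0.84 [0.5443 0.3939 0.01  ]
epoxy_puck [292.2 366.9] 0.7 [0.3794 0.2229 0.01  ]
clamp_1 [231.1 272.6] 0.7 [0.5003 0.3929 0.    ]
cam_2_high [224.4 394. ] 0.97 [0.5017 0.167  0.018 ]
side [ 0.22060394 -0.03666754  0.79199663] [-0.25448221  0.91490171 -0.30107351  0.08688162] 486.9073141471684
cam_1_grip [220.8 284.6] 0.71 [0.459  0.3958 0.057 ]
epoxy_puck [328.7 304. ] 0.6 [0.3774 0.2223 0.01  ]
epoxy_puck [210.4 325.3] 0.56 [0.5521 0.3966 0.01  ]
clamp_1 [230.  302.3] 0.78 [ 0.4931  0.3915 -0.    ]
jaw_1 [226.8 303.7] 0.5 [0.4932 0.3861 0.018 ]
cam_2_high [311.6 382.5] 0.69 [0.5018 0.1652 0.018 ]
{'time': 0.6, 'qpos': array([ 1.10109018,  0.46860019, -0.04857911,  1.53249827,  0.02410272,
        1.14103722, -0.08228791]), 'joint_velocities': array([-5.17161367e-04, -2.30055087e-03,  8.03250999e-05,  7.29434823e-04,
        6.61979363e-05, -1.92859968e-03, -1.55701486e-03]), 'joint_efforts': array([-1.01867292e-04, -5.09868193e+01, -4.65237047e-02, -2.37897044e+01,
        1.08998583e-02,  9.40049758e-04,  8.24069730e-06]), 'position': array([ 0.2880331 , -0.6104686 ,  0.23133539]), 'ee_rot': array([ 5.32170557e-08,  8.44592438e-01, -5.35409761e-01,  2.40871254e-05]), 'ft_force': array([-0.3997235 , -0.00776774, -0.71504763]), 'moment': array([-0.02995738, -0.04770985, -0.00682786]), 'gripper_width': 0.08552012215750161}
```

```bash
python3 - <<'E'
import cv2
for n,(r,c) in (('top',(235,320)),('side',(260,330))):
    i=cv2.imread(f'pics/{n}0.png'); i=i[r-110:r+110,c-140:c+140]
    cv2.imwrite(f'pics/{n}0z.png',cv2.resize(i,None,fx=2.7,fy=2.7,interpolation=cv2.INTER_CUBIC))
E
```

```text
(no output)
```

View pics/top0.png

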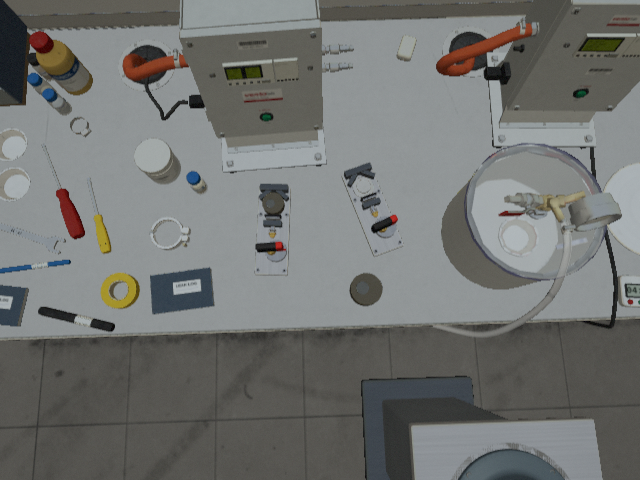

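View pics/side0.png

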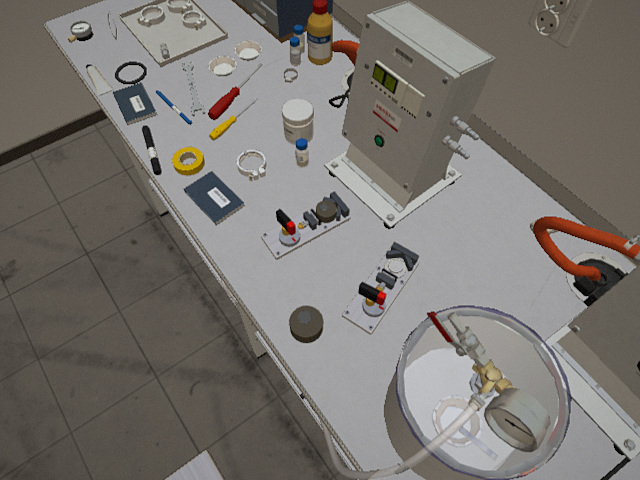

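```bash
sleep 1
```

```text
(no output)
```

View pics/top0z.png

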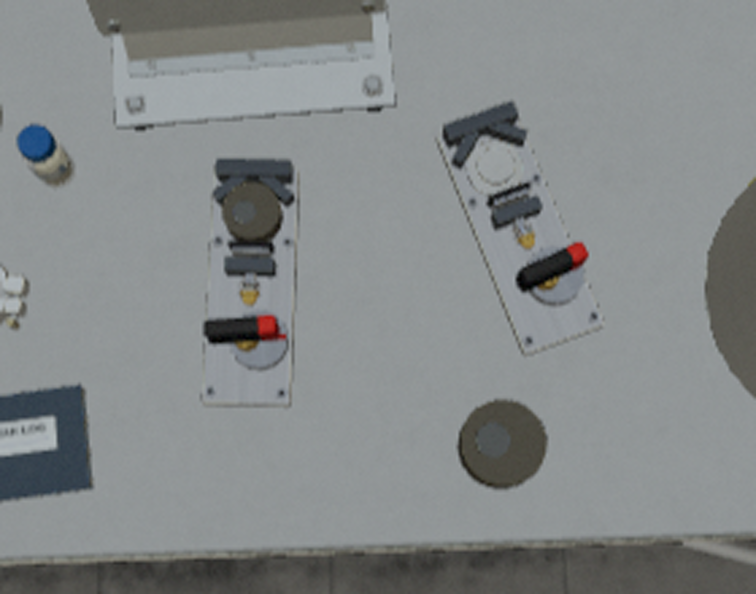

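View pics/side0z.png

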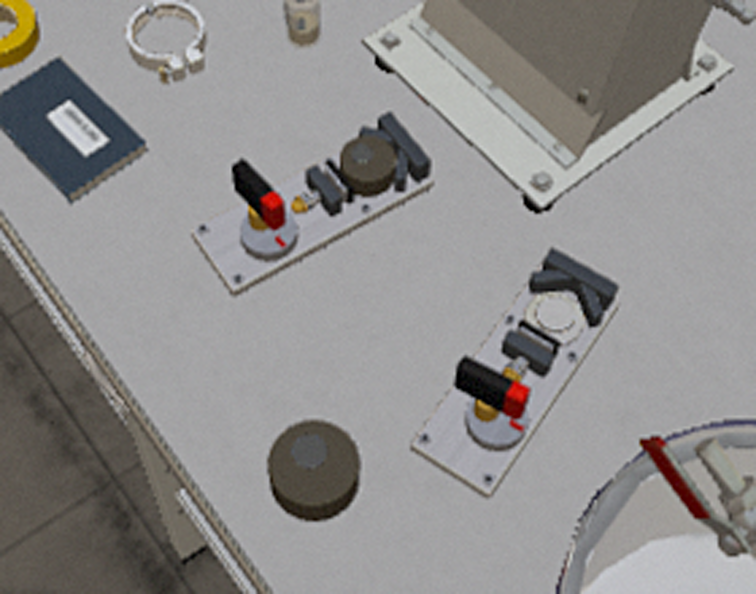

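The left clamp, near pixel (272, 230) in the top view, holds the dark puck. The right clamp holds the light flange. The large puck at (366, 290) is loose on the bench and is the look-alike. Next I'll fit the clamp's pose.

```bash
python3 - <<'E'
from h import *
P={n:eyes.capture(n) for n in ('top','side')}
pickle.dump(P,open('P0.pkl','wb'))
f={'top':(125,180),'side':(150,190)}
pz=lambda n,u,v:[v/2.7+f[n][0],u/2.7+f[n][1]]
pts={'top':{'LL':(202,405,.01),'LR':(291,406,.01),'UR':(299,170,.01),'puck':(252,209,.032),'hblack':(205,329,.068),'hred':(278,326,.068),'ball':(250,293,.018)},
'side':{'LL':(193,235,.01),'LR':(235,291,.01),'UR':(433,183,.01),'puck':(370,152,.032),'hblack':(238,166,.072),'hred':(273,204,.072),'ball':(299,204,.018),'chamber rim near/left/gauge':(0,0,0)}}
for n in pts:
    for k,(u,v,z) in pts[n].items(): print(n,k,np.round(onz(P[n],pz(n,u,v),z)*1000,1))
# gauge of chamber triangulate
o1,d1=ray(P['top'],[212,597]);o2,d2=ray(P['side'],[420,520])
s=np.linalg.lstsq(np.c_[d1,-d2],o2-o1,rcond=None)[0];print(o1+s[0]*d1,o2+s[1]*d2)
# box top corner: top image front-right top (320,..), 
for n,r,c in (('top',[135,330],0),): pass
o1,d1=ray(P['top'],[135,217]);o2,d2=ray(P['side'],[185,340])
E
```

```text
top LL [417.2 425.3  10. ]
top LR [414.6 365.3  10. ]
top UR [580.7 356.7  10. ]
top puck [547. 388.  32.]
top hblack [458.  415.8  68. ]
top hred [458.4 369.2  68. ]
top ball [491.7 391.3  18. ]
side LL [418.5 418.8  10. ]
side LR [417.2 364.1  10. ]
side UR [580.8 353.9  10. ]
side puck [551.1 390.1  32. ]
side hblack [456.1 410.5  72. ]
side hred [457.8 371.9  72. ]
side ball [490.3 391.7  18. ]
side chamber rim near/left/gauge [416.6 700.1   0. ]
[ 0.4574987  -0.07817448  0.24391683] [ 0.45792749 -0.07832909  0.24411432]
```

Call:
{"op": "drive_tool", "data": {
  "plan": [0,0,-25,0,0,-0.141,0,0,-25,0,0,-0.141,0,0,-25,0,0,-0.141,0,0,-25,0,0,-0.141,0,0,-25,0,0,-0.141,0,0,-25,0,0,-0.141,0,0,-25,0,0,-0.141,0,0,-25,0,0,-0.141],
  "grip": -1
}}

```text
time: 1.5
position: [0.2879, -0.6103, 0.4325]
ee_rot: [0.0, 1.0, 0.002, 0.0]
ft_force: [0.5, -0.4, 0.5]
gripper_width: 0.0856
```

Call:
{"op": "drive_tool", "data": {
  "plan": [21,-41,0,0,0,0,21,-41,0,0,0,0,21,-41,0,0,0,0,21,-41,0,0,0,0,21,-41,0,0,0,0,21,-41,0,0,0,0,21,-41,0,0,0,0,21,-41,0,0,0,0,21,-41,0,0,0,0,21,-41,0,0,0,0]
}}

```text
time: 2.5
position: [0.4993, -0.1991, 0.4317]
ee_rot: [0.0, 1.0, -0.001, 0.0]
ft_force: [0.8, 0.5, 0.2]
gripper_width: 0.0857
```

Call:
{"op": "drive_tool", "data": {
  "plan": [0,-44,0,0,0,0,0,-44,0,0,0,0,0,-44,0,0,0,0,0,-44,0,0,0,0,0,-44,0,0,0,0,0,-44,0,0,0,0,0,-44,0,0,0,0,0,-44,0,0,0,0,0,-44,0,0,0,0]
}}

```text
time: 3.4
position: [0.4994, 0.1966, 0.4317]
ee_rot: [0.0, 1.0, -0.001, 0.001]
ft_force: [1.0, 0.4, -0.3]
gripper_width: 0.0856
```

Call:
{"op": "drive_tool", "data": {
  "plan": [-8,-39,20,0,0,0,-8,-39,20,0,0,0,-8,-39,20,0,0,0,-8,-40,20,0,0,0,-9,-39,20,0,0,0,0,0,40,0,0,0,0,0,40,0,0,0,0,0,40,0,0,0,0,0,40,0,0,0,0,0,40,0,0,0]
}}

```text
time: 4.4
position: [0.4593, 0.391, 0.1299]
ee_rot: [-0.0, 1.0, -0.001, 0.0]
ft_force: [0.3, 0.2, -0.5]
gripper_width: 0.0853
```

```bash
python3 - <<'E'
from h import *
for n,(r,c) in (('top',(235,290)),('side',(240,300))):
    p=eyes.capture(n); i=p['image'][r-110:r+110,c-140:c+140]
    cv2.imwrite(f'pics/{n}1z.png',cv2.resize(i,None,fx=2.7,fy=2.7,interpolation=cv2.INTER_CUBIC))
s=robot.read_state();print(s['position'],s['qpos'],s['ee_rot'])
E
```

```text
[0.45694658 0.38770618 0.12606988] [-0.22957888  0.57822455 -0.75631675  1.78367554  0.46701685  0.97980973
 -1.17853207] [ 0.00383714  0.99998467 -0.00101923 -0.00385926]
```

View pics/side1z.png

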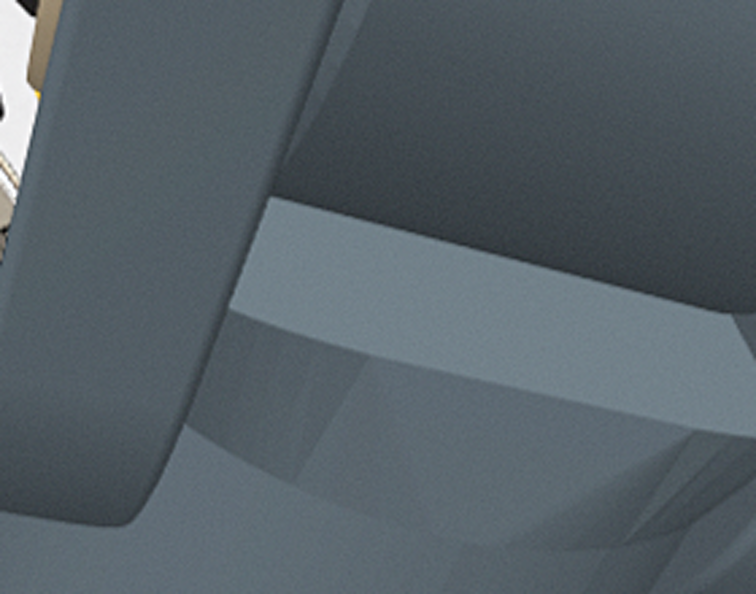

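View pics/top1z.png

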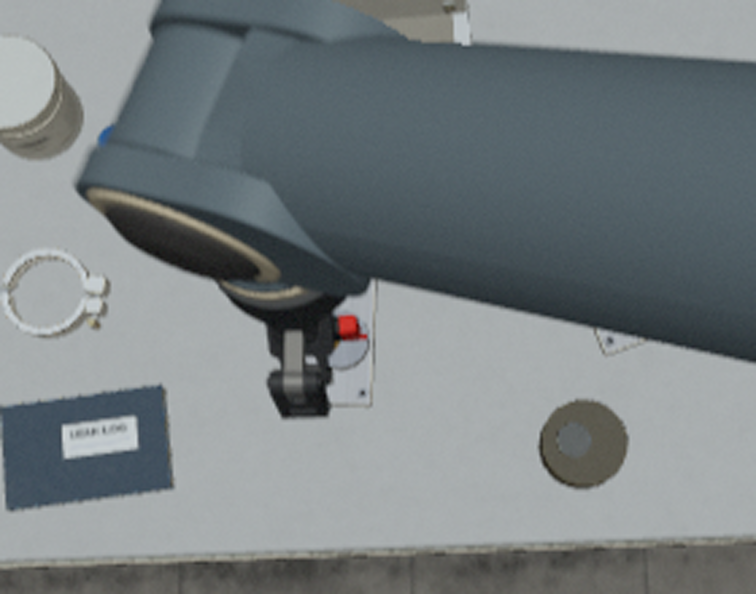

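```bash
python3 - <<'E'
from h import *
for k in range(2):
    p=eyes.capture('top')
    s=robot.read_state();print(s['time'],s['position'],s['ee_rot'],np.round(s['joint_efforts'],2),s['joint_velocities'].round(3),s['ft_force'])
cv2.imwrite('pics/top2.png',p['image'])
E
```

```text
4.55 [0.45823538 0.38983694 0.12942886] [ 1.67638831e-03  9.99996374e-01 -9.96560019e-04 -1.85709387e-03] [-9.000e-02 -4.371e+01 -8.410e+00 -1.784e+01  4.000e-02  0.000e+00
 -4.000e-02] [ 0.008 -0.051 -0.042 -0.07  -0.006  0.     0.002] [-0.06639685  0.48160851  0.3757042 ]
4.6 [0.4592051  0.39151499 0.13184332] [-1.05358723e-04  9.99999509e-01 -9.76201896e-04 -1.31891778e-04] [ 1.900e-01 -4.368e+01 -8.300e+00 -1.798e+01  2.000e-02  8.000e-02
 -1.000e-02] [ 0.007 -0.036 -0.025 -0.037 -0.001 -0.004 -0.002] [-0.45926355  0.11327869  0.89782538]
```

View pics/top2.png

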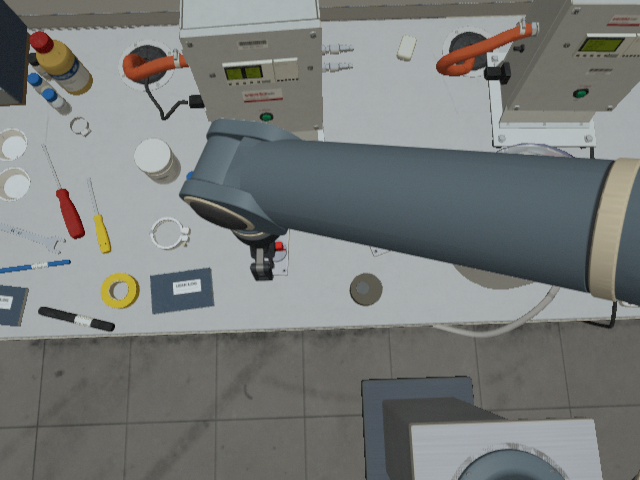

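Call:
{"op": "drive_tool", "data": {
  "plan": [0,0,22,0,0,0,0,0,22,0,0,0,0,0,22,0,0,0,0,0,22,0,0,0,0,0,0,0,0,0,0,0,0,0,0,0,0,0,0,0,0,0]
}}

```text
time: 5.3
position: [0.4603, 0.3927, 0.0459]
ee_rot: [-0.001, 1.0, -0.001, 0.002]
ft_force: [-0.6, -0.8, 0.5]
gripper_width: 0.0853
```

Call:
{"op": "drive_tool", "data": {
  "plan": [-1,0,2,0,0,0,0,0,0,0,0,0,0,0,0,0,0,0]
}}

```text
time: 5.6
position: [0.4582, 0.3913, 0.0418]
ee_rot: [-0.0, 1.0, -0.001, 0.0]
ft_force: [0.2, 0.5, -0.1]
gripper_width: 0.0853
```

```bash
python3 - <<'E'
from h import *
p=eyes.capture('top');i=p['image'][125:345,150:430]
cv2.imwrite('pics/top3z.png',cv2.resize(i,None,fx=2.7,fy=2.7,interpolation=cv2.INTER_CUBIC))
s=robot.read_state();print(s['position'],s['ee_rot'],s['qpos'],s['ft_force'])
E
```

```text
[0.45815114 0.39124373 0.0415818 ] [-1.00230509e-04  9.99999464e-01 -1.01096755e-03  2.00411182e-04] [-0.28607184  0.67921515 -0.68432431  1.83853936  0.56894684  0.82918728
 -1.26126008] [-0.20999205 -0.59677778 -0.53339456]
```

View pics/top3z.png

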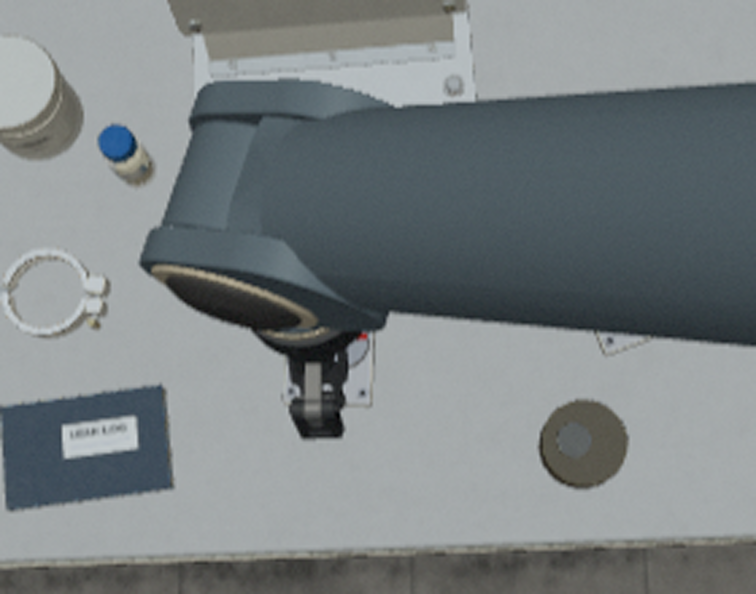

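Call:
{"op": "drive_tool", "data": {
  "plan": [0,-1.5,0,0,0,0,0,0,0,0,0,0,0,0,0,0,0,0,0,0,0,0,0,0,0,0,0,0,0,0,0,0,0,0,0,0,0,0,0,0,0,0,0,0,0,0,0,0],
  "grip": 1
}}

```text
time: 6.45
position: [0.4597, 0.3931, 0.0424]
ee_rot: [-0.001, 1.0, -0.002, 0.001]
ft_force: [3.0, -1.0, 5.1]
gripper_width: 0.011
```

```bash
python3 - <<'E'
from h import *
s=robot.read_state();print(s)
E
```

```text
{'time': 6.45, 'qpos': array([-0.28806779,  0.67972015, -0.68362422,  1.83426253,  0.5694923 ,
        0.83020826, -1.26259009]), 'joint_velocities': array([-0.00094436,  0.0004271 , -0.00118754,  0.00097975,  0.00058767,
        0.00096424,  0.00029205]), 'joint_efforts': array([-1.75163794e+00, -4.62626588e+01, -9.92760569e+00, -1.39020717e+01,
       -3.53153720e-01,  9.99114546e-02, -2.94652709e-02]), 'position': array([0.45970797, 0.39312086, 0.04242926]), 'ee_rot': array([-7.49363753e-04,  9.99997507e-01, -1.61615310e-03,  1.34655117e-03]), 'ft_force': array([ 3.02748934, -1.0029971 ,  5.13092036]), 'moment': array([-0.00283987, -0.2473158 , -0.00044765]), 'gripper_width': 0.011041144190519245}
```

Call:
{"op": "drive_tool", "data": {
  "plan": [1.5,0,0,0,0,0,0,0,0,0,0,-0.09,0,0,0,0,0,-0.09,0,0,0,0,0,-0.09,0,0,0,0,0,-0.09,0,0,0,0,0,-0.09,0,0,0,0,0,0]
}}

```text
time: 7.15
position: [0.4606, 0.3933, 0.0424]
ee_rot: [-0.001, 0.975, 0.222, 0.001]
ft_force: [2.5, -0.8, 6.8]
gripper_width: 0.0113
```

Call:
{"op": "drive_tool", "data": {
  "plan": [0,0,0,0,0,-0.11,0,0,0,0,0,-0.11,0,0,0,0,0,-0.11,0,0,0,0,0,-0.11,0,0,0,0,0,-0.11,0,0,0,0,0,0]
}}

```text
time: 7.75
position: [0.4613, 0.3939, 0.0424]
ee_rot: [-0.001, 0.878, 0.479, 0.002]
ft_force: [4.4, 0.9, 4.5]
gripper_width: 0.011
```

Call:
{"op": "drive_tool", "data": {
  "plan": [0,0,0,0,0,-0.1,0,0,0,0,0,-0.1,0,0,0,0,0,-0.1,0,0,0,0,0,-0.1,0,0,0,0,0,-0.1,0,0,0,0,0,0,0,0,0,0,0,0]
}}

```text
time: 8.45
position: [0.4616, 0.3948, 0.0425]
ee_rot: [-0.001, 0.733, 0.68, 0.003]
ft_force: [5.3, 5.1, 2.3]
gripper_width: 0.0107
```

```bash
python3 - <<'E'
from h import *
s=robot.read_state();
for k in('time','qpos','position','ft_force','moment'):print(k,s[k])
X=rot(s['ee_rot'])[:,0];print(X,np.degrees(np.arctan2(X[1],X[0])))
E
```

```text
time 8.45
qpos [-0.09195709  0.82894456 -1.01341436  1.8193262   0.84500745  0.99013746
  0.03000235]
position [0.46163803 0.39481303 0.04249439]
ft_force [5.31240426 5.12518407 2.3081911 ]
moment [ 0.54733255 -0.61215695  0.0136387 ]
[0.07416304 0.99723279 0.00515806] 85.74680914025394
```

Call:
{"op": "drive_tool", "data": {
  "plan": [2,1,0,0,0,-0.016,0,0,0,0,0,0,0,0,0,0,0,0]
}}

```text
time: 8.75
position: [0.4617, 0.3949, 0.0424]
ee_rot: [0.001, 0.727, 0.686, 0.001]
ft_force: [2.5, -0.4, 7.8]
gripper_width: 0.0107
```

Call:
{"op": "drive_tool", "data": {
  "plan": [0,0,0,0,0,0,0,0,0,0,0,0,0,0,0,0,0,0,0,0,0,0,0,0,0,0,0,0,0,0,0,0,0,0,0,0,0,0,0,0,0,0],
  "grip": -1
}}

```text
time: 9.45
position: [0.4606, 0.3946, 0.0412]
ee_rot: [0.0, 0.727, 0.687, -0.0]
ft_force: [0.3, -0.7, -0.9]
gripper_width: 0.0855
```

Call:
{"op": "drive_tool", "data": {
  "plan": [0,0,-30,0,0,0,0,0,-45,0,0,0,0,0,-45,0,0,0,0,0,-45,0,0,0,0,0,-45,0,0,0,0,0,-45,0,0,0,0,0,-45,0,0,0,0,0,-45,0,0,0,-25,0,-30,0,0,0,-45,0,0,0,0,0]
}}

```text
time: 10.45
position: [0.4555, 0.3286, 0.4208]
ee_rot: [-0.001, 0.725, 0.689, 0.004]
ft_force: [1.3, -0.3, -0.2]
gripper_width: 0.0854
```

Call:
{"op": "drive_tool", "data": {
  "plan": [-45,4,0,0,0,0,-45,4,0,0,0,0,-45,4,0,0,0,0,-45,4,0,0,0,0,-45,4,0,0,0,0,-45,4,0,0,0,0,-45,4,0,0,0,0,-45,4,0,0,0,0,-45,4,0,0,0,0,-45,4,0,0,0,0]
}}

```text
time: 11.45
position: [0.4706, -0.1285, 0.4165]
ee_rot: [0.001, 0.727, 0.687, -0.001]
ft_force: [0.5, 0.3, -0.9]
gripper_width: 0.0852
```

```bash
python3 - <<'E'
from h import *
P={}
for n,(r,c) in (('top',(235,290)),('side',(240,300))):
    P[n]=p=eyes.capture(n); i=p['image'][r-70:r+70,c-90:c+90]
    cv2.imwrite(f'pics/{n}4z.png',cv2.resize(i,None,fx=4.2,fy=4.2,interpolation=cv2.INTER_CUBIC))
pickle.dump(P,open('P4.pkl','wb'))
s=robot.read_state();print(s['time'],s['position'],s['qpos'])
E
```

```text
11.55 [ 0.47038008 -0.13493447  0.41524823] [ 1.29480235  0.21916995 -1.28429375  1.62685783  0.21156762  1.45585614
  1.49384172]
```

View pics/top4z.png

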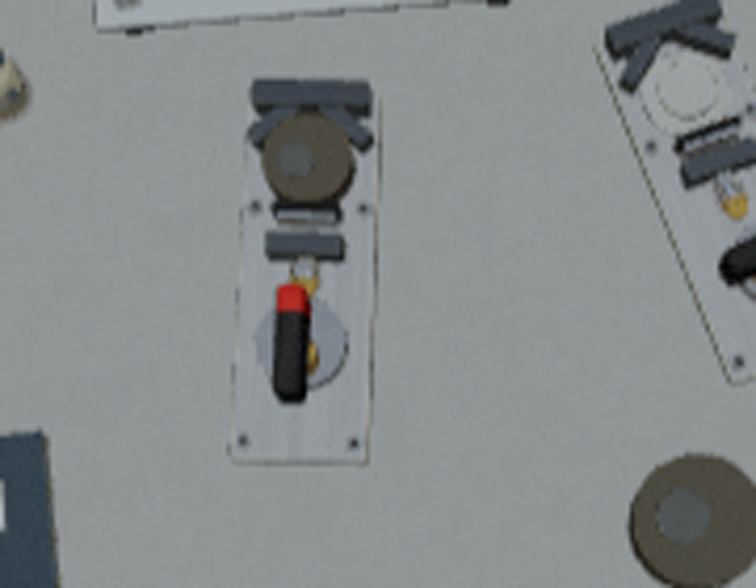

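View pics/side4z.png

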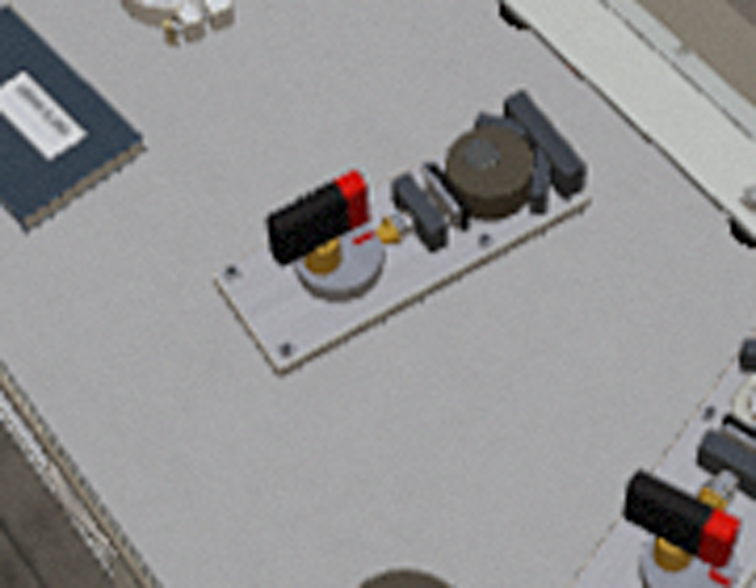

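```bash
python3 - <<'E'
from h import *
P=pickle.load(open('P4.pkl','rb'))
def ang(n,a,b,z):
    o={'top':(165,200),'side':(170,210)}[n]
    A,B=[onz(P[n],[v/4.2+o[0],u/4.2+o[1]],z) for u,v in (a,b)]
    d=B-A; return round(np.degrees(np.arctan2(d[1],d[0])),2),(1000*A[:2]).round(1),(1000*B[:2]).round(1)
print('screws',ang('top',(243,441),(256,207),.01),ang('top',(354,443),(363,209),.01))
print('cross: ',ang('top',(354,443),(243,441),.01),ang('top',(363,209),(256,207),.01))
print('edges',ang('top',(232,460),(246,140),.01),ang('top',(367,464),(380,110),.01))
print('bar',ang('top',(290,402),(294,286),.07))
print('bar left',ang('top',(274,390),(278,297),.072),'right',ang('top',(306,390),(310,297),.072))
print('side edge',ang('side',(281,373),(590,205),.01), 'bar right top',ang('side',(287,230),(349,193),.072))
print('side screws',ang('side',(286,350),(485,240),.01))
# bar mask (top view): dark/red region
i=P['top']['image'];b=i[228:264,262:277].astype(int)
m=((b.max(2)<60)|((b[:,:,2]>120)&(b[:,:,1]<60))).astype(np.uint8)
k,l,s,c=cv2.connectedComponentsWithStats(m);j=1+np.argmax(s[1:,4]);r,cc=np.where(l==j)
pts=np.array([onz(P['top'],[y+228,x+262],.068)[:2] for y,x in zip(r,cc)])
w,v=np.linalg.eigh(np.cov(pts.T));d=v[:,1]*np.sign(v[0,1]);print('mask',s[j],np.degrees(np.arctan2(d[1],d[0])),pts.mean(0))
for q,z in (('cam_1_grip',.057),('cam_2_high',.018),('clamp_1',0),('jaw_1',.018),('epoxy_puck',.01)):
  for n in P:
    try:
      for d in pinpoint(q,P[n]): print(n,q,round(d['score'],2),onz(P[n],d['centre'],z).round(4))
    except Exception as e: print(e);break
E
```

```text
screws (np.float64(-3.44), array([426.2, 419.7]), array([531. , 413.4])) (np.float64(-3.14), array([423.7, 371.5]), array([528.6, 365.8]))
cross:  (np.float64(87.11), array([423.7, 371.5]), array([426.2, 419.7])) (np.float64(87.06), array([528.6, 365.8]), array([531. , 413.4]))
edges (np.float64(-2.7), array([418. , 424.5]), array([562.2, 417.7])) (np.float64(-3.12), array([414.4, 366. ]), array([574.4, 357.3]))
bar (np.float64(-2.52), array([432.7, 393.3]), array([481. , 391.1]))
bar left (np.float64(-2.9), array([437.5, 399.5]), array([476.1, 397.5])) right (np.float64(-3.09), array([437.1, 386.5]), array([475.7, 384.4]))
side edge (np.float64(-3.67), array([415.8, 362.4]), array([579.5, 351.9])) bar right top (np.float64(0.06), array([440.6, 386.6]), array([472.2, 386.6]))
side screws (np.float64(-3.06), array([424. , 370.8]), array([529.1, 365.2]))
mask [  3   5   9  28 201] -1.4343699407285744 [0.45682501 0.39347378]
top cam_1_grip 0.85 [0.4569 0.3986 0.057 ]
side cam_1_grip 0.79 [0.4534 0.3919 0.057 ]
top cam_2_high 0.59 [0.5075 0.1687 0.018 ]
side cam_2_high 0.78 [0.4977 0.1661 0.018 ]
top clamp_1 0.91 [0.5028 0.396  0.    ]
side clamp_1 0.88 [0.4984 0.391  0.    ]
side clamp_1 0.36 [0.5578 0.4008 0.    ]
side clamp_1 0.29 [0.5007 0.3979 0.    ]
side jaw_1 0.39 [0.4893 0.3901 0.018 ]
top epoxy_puck 0.79 [0.3838 0.2265 0.01  ]
top epoxy_puck 0.56 [0.5442 0.3888 0.01  ]
side epoxy_puck 0.92 [0.5525 0.3913 0.01  ]
side epoxy_puck 0.86 [0.3847 0.2246 0.01  ]
```

```bash
python3 - <<'E'
from h import *
P=pickle.load(open('P4.pkl','rb'));Q=pickle.load(open('P0.pkl','rb'))
for n,(r0,r1,c0,c1) in (('top',(160,260,340,405)),('side',(240,340,340,420))):
    print(n,cv2.absdiff(P[n]['image'],Q[n]['image'])[r0:r1,c0:c1].max(2).mean())
s=robot.read_state();print(s['time'],s['ft_force'],workorder.close_job())
E
```

```text
top 1.694
side 3.007875
the job is handed in; nothing more can be done
12.05 [ 2.30320206e-01  2.36403366e-04 -7.33490922e-01] None
```

I locked the puck's clamp and handed the job in at 12.05 s, with the gripper open and clear of the bench. I pinched the cam handle of the clamp holding the small epoxy puck, turned it about 1.5 rad anticlockwise, and let go.

- **Alignment:** seen from the top camera, the red end points at the plunger. The handle lies at about -3.0° against -3.1° for the clamp's own axis. The tool's yaw while it still gripped the handle agreed, at about -3.2°.
- **Disagreements:** two rougher measurements read differently: a coarse mask of the handle gave -1.4°, and a hand-picked edge in the side view gave about 0°. I trusted the other readings over these.
- **Jaw:** in both views the jaw appears to be against the puck. I did not measure the plunger's travel or the grip force.
- **Other clamp:** its cam was not touched, and its image region is nearly unchanged from before to after. The mean pixel difference was 1.7 in the top view and 3.0 in the side view.
- **Forces:** the wrist force stayed below about 10 N in every reading I took.

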